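# Lock a fresh paper roll into the desk dispenser with its spindle

## Robot

A 6-joint arm with a two-finger parallel gripper is mounted at the origin on the work surface. World frame = base frame: x ahead of the robot, y to its left, z up, the work surface at z = 0. Lengths are in mm, angles in rad, forces in N, time in s.
With the tool pointing down it reaches from about 300 to 950 mm from the base axis. Payload 3.1 kg.
Tool frame: the origin (TCP) lies on the centre line of the jaws, within the pads' length; the fingertips stand 11 mm ahead of it and the grasp point (between the pads) lies 8 mm behind it; z points along the fingers, y is the line along which they close (so a half turn about z gives the same grasp; the last joint's range is limited). The gripper opens to 85 mm and grips with 20 to 120 N. Pads are 22 mm wide; open, the fingers measure 114 mm over their backs; the gripper's body (76 mm by 85 mm) begins 54 mm behind the grasp point. The pads swing forward as they close: fully open they stand 13 mm farther back than shut.
Start: joints at [1.055, 0.308, 1.634, -0, 1.2, -0.07], TCP at [269.513, 563.91, 242.272] pointing down, gripper open.
Joint ranges: [-3.06, 3.06], [-0.79, 1.96], [0.05, 2.63], [-1.19, 4.34], [0.05, 2.64], [-2.94, 2.94]. Speed limits (rad/s): [2.79, 2.79, 3.14, 3.14, 3.14, 3.14].

## Interface

Orientations are given as a rotation vector (axis times angle).
In Python, from cell import ctrl gives the robot as it stands. The module is installed in compiled form; this text tells all that it offers.
- The arm moves only by the tool send_rows, never from a script. Its argument "moves" is one flat list of numbers, 7 for each row, row after row: the shift along the tool's x, y, z in m, then the turn, a rotation vector about the tool's x, y, z in rad, then the finger opening in m, from 0 to 0.0854. In form: [x, y, z, wx, wy, wz, hand, x, y, z, wx, wy, wz, hand, ...]. A call has 1 to 8 rows; each row shifts and turns the commanded pose from where the row before left it, along the tool's axes as they then stand; what a row does not reach is not made up. A row lasts 1/12 s, in which the tool goes at most 41.7 mm and 7.16 degrees, less where a joint would pass 70% of its speed; a pose out of reach is approached as far as the arm can. A call is refused whole if a number of a shift passes 0.0417 or a number of a turn 0.125, either way. A call with a gripper value outside its range is refused whole. The fingers move at their own pace and stop on an object; "grip_force" is the grip in N (left out, the last holds). Time passes only in rows, so rows that do not move let the fingers close. It gives the time, the measured TCP pose, the force, the opening and the grip force at its end, in the units of the state.
- ctrl.state(): the state, without advancing time (a new reading comes with each control period).
- ctrl.get_image(name): name is "scene" or "top" or "wrist"; returns a dict with "color" (480x640x3 uint8, red, green, blue), "depth" (480x640 float32, mm along the optical axis (not along the pixel's ray), 0 where there is no reading), "fx", "fy", "cx", "cy" (pixels), "k1" (the pictures are not rectified: a ray, as slopes to the right and down, at radius r is drawn at 1 + k1 r^2 times it, then the intrinsics apply), "position" and "attitude" of the camera in the world; the wrist camera has in their place "tool_from_camera" (4x4, takes a point from camera to tool coordinates, whose origin is the TCP and whose axes are the flange's). Camera axes: x right, y up, looking along -z (the intrinsics and any distortion apply to the point x, -y, -z); pixel columns grow to the right and rows downward; lengths in mm; the calibration is good to about 2 mm. A picture is of the moment at which its call begins: read the wrist's pose just before it.
- ctrl.close_job(): hands the job in; it is judged then, once.
Trained networks look in a picture, given as the dict that the camera call returned (one of the last four; its "shot" number tells which), for a name from the list of things; names that differ only in an ending like _2 or _b are one class to them, and where a whole thing is asked for, a point or a joint stands for the part that bears it (a point fixed in the world has none). Each returns a list of dicts, best first, with "conf" (0 to 1); they miss things now and then, are a little off and sometimes report something else, mostly with a low value. They report only what shows in the picture. A call takes as long as a camera call. They do not tell look-alikes from the thing itself.
- ctrl.regions_of(query, picture): "pixels" (480x640 bool, what is visible of it) and "at" ([column, row] in pixels, amid what is visible of it).
The state is a dict: "time": time; "joint_pos": joint angles; "qvel": joint speeds; "tau": joint torques, N m; "tcp_pos": TCP position; "tcp_rot": TCP orientation; "wrist_force": force on the tool from outside, world axes, zero at the start; "wrist_torque": the same for the moment, N m; "finger_gap": finger opening in mm; "grasp_force": force on a finger pad.
Only numpy, scipy, OpenCV 4.12 (cv2) and the standard library are available. Lean on these libraries where they do the work, as an engineer would, in place of code of your own. Each camera call takes 0.05 s, during which the arm holds its last target. There are 200 camera calls.

## Task

The new roll of couplet paper is already lying on the rollers of the desk dispenser; lock it in with the loose spindle from the brush rest. Thread the spindle, tapered end first, from the robot's right through the near cheek, the roll's core and the far cheek, push it fully home until its collar is flush against the near cheek, and let go. The cheeks are hand-set and seldom exactly where they should be, so feel your way in with a light hand (well under a kilo of push, or the brass bushes get scored), keep the roll in its place, and leave the other things on the desk alone.

Things in the scene. Friction and masses are not known exactly. Their poses are not given: they have to be found in the camera images.
- dispenser: desk dispenser, fixed: pale wooden base 170 x 115 mm, two steel rollers carrying the roll, a wooden cheek 12 mm thick at each end (outer faces 140 mm apart, bored heads 46 mm wide, tops 108 mm high), a steel tear bar between the cheeks in front. Origin: middle of the underside, on the desk; y along roll and holes, from the near (robot's right) cheek to the far one; x away from the robot; z up
- near_hole (a point): centre of the near cheek's hole, on its outer face, IF the cheeks stood at mid-setting (dispenser 0, -70, 85 mm). Hole 16 mm, right through, thin brass ring round it. Cheeks and tear bar are one rigid frame, hand-clamped in oversize slots: it stands anywhere up to 7 mm off in dispenser x and up to 7 mm off in z (none in y). This is not in the reported poses; the frame does not give
- far_hole (a point): the same for the far cheek's hole, 16 mm, on its outer face (dispenser 0, +70, 85 mm at mid-setting). Its true centre is off by exactly as much and the same way as the near hole's: the two holes are always in line with each other and with the dispenser's y. Both holes have soft brass bushes: a shaft pressed sideways in them with over 10 N gets marked
- roll: loose red paper roll with a white band, 70 mm in diameter, 104 mm long, about 0.3 kg, lying on the rollers with 6 mm to spare to each cheek; open round core 38 mm in diameter. Origin: its centre, at dispenser x 0, z 84 mm; y along its axis. The core is wide enough to pass the spindle at any setting of the cheeks. It may be nudged a few mm but must stay on its rollers
- spindle: loose spindle, 0.11 kg: aluminium shaft 14 mm in diameter, collar 32 mm, round wooden handle 20 mm. Origin: on the axis, at the collar face that bears on the cheek; y along the axis to the tip: shaft 0 to 165 mm, blunt nose tapering to 8 mm at 175 mm; collar -8 to 0; handle -58 to -8; centre of mass near +50. Lies level in two V notches, axis 52 mm above the desk, tip to the robot's left
- spindle_tip (a point): the spindle's tip, on its axis (spindle y = 175 mm)
- spindle_grip (a point): middle of the spindle's handle, on its axis (spindle y = -33 mm): the place to hold it, from above; it overhangs the rest with nothing within 60 mm beside it
- rest: dark wooden brush rest, fixed: two cross rails 155 mm long and 18 mm wide with V notches, tops 54 mm above the desk. Origin: on the desk under the spindle's notches; y along the spindle, rails at y -55 and +50 mm. A second pair of notches, 85 mm towards +x, holds the brush
- brush: writing brush with a bamboo handle 9 mm thick, 298 mm long, lying parallel to the spindle in the rest's other notches, 85 mm farther from the robot. Leave it. Origin: on its axis, y along it
- ink_bottle: black ink bottle, 52 mm in diameter and 115 mm tall. Leave it. Origin: middle of its underside
- paperweight: dark wooden paperweight bar, 32 x 200 x 20 mm, in front of the dispenser. Leave it. Origin: middle of its underside
- paste_jar: round white porcelain seal-paste jar, 68 mm in diameter and 37 mm tall. Leave it. Origin: middle of its underside
- seal: small stone seal, 26 x 26 mm and 48 mm tall, with a rounded top. Leave it. Origin: middle of its underside
- dish: white porcelain dish, 90 mm in diameter and 28 mm tall. Leave it. Origin: middle of its underside
Mind the look-alikes: they are no part of the job. There is more than one size of the dispenser; the job needs the middle-sized.

How it is judged:
By the outcome, as a careful person would: the job done as asked, in the order asked, and still so for the second after the job is handed in, with the robot touching nothing.
It also fails if it takes over 70 s, if anything falls off the work surface, if the arm or the gripper's body presses on something with over 40 N, if the wrist force passes 120 N, or if a joint passes its speed limit or range.

## Working session

There is one attempt and no reset: what is moved stays moved. The work goes in short steps, Python scripts to look and compute and a tool call to move; the robot and the scene stay as the last step left them, time stands still between calls to the robot, and variables do not carry over. Pictures are saved under pics/ and viewed, at most 10 in all, crops included, and the job is handed in when it is done.

Besides the shell and the picture viewer there is one more tool, called after "Call:" as a command line: name --argument value ..., lists and objects as JSON in quotes. send_rows: Moves the arm, as the interface text tells. Its arguments: {"type":"object","properties":{"moves":{"type":"array"},"grip_force":{"type":"number"}},"required":["moves"]}

```bash
mkdir -p pics; ls; cat > h.py <<'E'
import numpy as np, cv2
from cell import ctrl
from scipy.spatial.transform import Rotation as R
def shot(name):
    s=ctrl.state(); p=ctrl.get_image(name)
    if name=="wrist":
        T=np.eye(4);T[:3,:3]=R.from_rotvec(s['tcp_rot']).as_matrix();T[:3,3]=s['tcp_pos']
        p['T']=T@np.array(p['tool_from_camera'])
    else:
        T=np.eye(4);a=np.array(p['attitude'],float)
        T[:3,:3]=a if a.shape==(3,3) else (R.from_rotvec(a).as_matrix() if a.size==3 else R.from_quat(a).as_matrix())
        T[:3,3]=p['position'];p['T']=T
    return p
def save(p,f): cv2.imwrite('pics/'+f,cv2.cvtColor(p['color'],cv2.COLOR_RGB2BGR))
def rays(p,uv):
    uv=np.atleast_2d(uv).astype(float)
    d=np.c_[(uv[:,0]-p['cx'])/p['fx'],(uv[:,1]-p['cy'])/p['fy']]
    u=d.copy()
    for _ in range(10): u=d/(1+p['k1']*(u**2).sum(1,keepdims=True))
    return np.c_[u[:,0],-u[:,1],-np.ones(len(u))]
def world(p,uv,depth=None):
    uv=np.atleast_2d(uv)
    if depth is None: depth=p['depth'][uv[:,1].astype(int),uv[:,0].astype(int)]
    c=rays(p,uv)*np.reshape(depth,(-1,1))
    return c@p['T'][:3,:3].T+p['T'][:3,3]
def cloud(p,mask=None):
    m=p['depth']>0
    if mask is not None: m&=mask
    v,u=np.nonzero(m); return world(p,np.c_[u,v]),np.c_[u,v]
def onplane(p,uv,z):
    d=rays(p,uv)@p['T'][:3,:3].T; o=p['T'][:3,3]
    return o+d*((z-o[2])/d[:,2:3])
E
python3 - <<'E'
from h import *
s=ctrl.state();print(s)
for n in ("scene","top"):
    p=shot(n);save(p,n+'0.png');print(n,p['position'],p['attitude'],p['fx'],p['k1'])
    for q in ("dispenser","roll","spindle","rest","brush","ink_bottle","paste_jar","paperweight","seal","dish"):
        for r in ctrl.regions_of(q,p):
            if r['conf']<.3: continue
            w,_=cloud(p,r['pixels'])
            print(q,round(r['conf'],2),np.round(r['at']),w.min(0).round(),np.median(w,0).round(),w.max(0).round())
E
```

```text
pics
{'time': 0.0, 'joint_pos': array([ 1.05528752e+00,  3.08985865e-01,  1.63521200e+00,  3.10819099e-05,
        1.19969493e+00, -6.96928254e-02]), 'qvel': array([ 0.00102928,  0.00025254, -0.00099441,  0.00293679, -0.00043026,
        0.00036728]), 'tau': array([ 3.34983743e-04, -4.15253949e+01, -2.76669198e+01, -1.03316902e-04,
        1.06004410e-02,  3.02908866e-06]), 'tcp_pos': array([269.11081664, 563.20325532, 241.04684573]), 'tcp_rot': array([-0.6943653 , -3.06318576,  0.00344561]), 'wrist_force': array([-0.44782983,  0.1421926 , -1.21895679]), 'wrist_torque': array([-0.04698844, -0.02489643,  0.04106277]), 'grasp_force': 0.0, 'finger_gap': 85.39562224580233}
scene [1257.36618891 -470.66381297  785.09643093] [0.82250767 0.47329422 0.91562753] 552.8374928064128 -0.055740513226419826
dispenser 0.79 [386. 276.] [485.  25.  -1.] [589.  82.  27.] [649. 180. 116.]
dispenser 0.75 [431. 220.] [369. 252.  -1.] [484. 317.  31.] [532. 411.  81.]
dispenser 0.68 [361. 164.] [-141.  185.   -6.] [206. 316.  48.] [322. 581. 158.]
dispenser 0.53 [389. 246.] [419.  47.   1.] [579.  99. 107.]
[... 1567 characters left out ...]
est 0.38 [200. 164.] [657. 289.   0.] [707. 336.  16.] [745. 375.  33.]
brush 0.85 [422. 207.] [ 556. -344.   -3.] [ 573. -210.   53.] [597. -61.  60.]
ink_bottle 0.59 [428. 242.] [ 467. -326.   -3.] [ 488. -218.   59.] [512. -89.  72.]
paste_jar 0.58 [355. 281.] [374. -75.  -3.] [406. -40.  35.] [445.  -8.  42.]
paperweight 0.7 [281. 297.] [339.  30.  -1.] [365. 129.  20.] [395. 230.  27.]
paperweight 0.69 [338. 133.] [740. -34.   0.] [754.  -8.  79.] [825.  15. 120.]
seal 0.56 [432. 144.] [ 729. -261.    3.] [ 741. -241.   33.] [ 757. -230.   53.]
dish 0.62 [201. 162.] [657. 289.  -1.] [707. 336.  16.] [746. 375.  33.]
dish 0.6 [292. 232.] [468.  27.  -2.] [525. 108.  24.] [651. 196. 116.]
```

View pics/scene0.png

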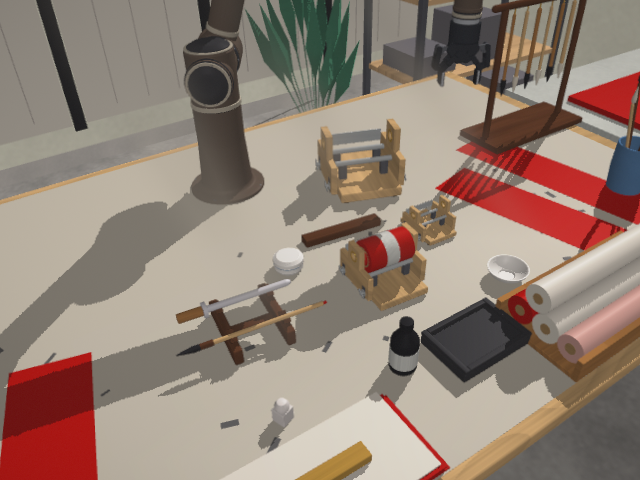

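View pics/top0.png

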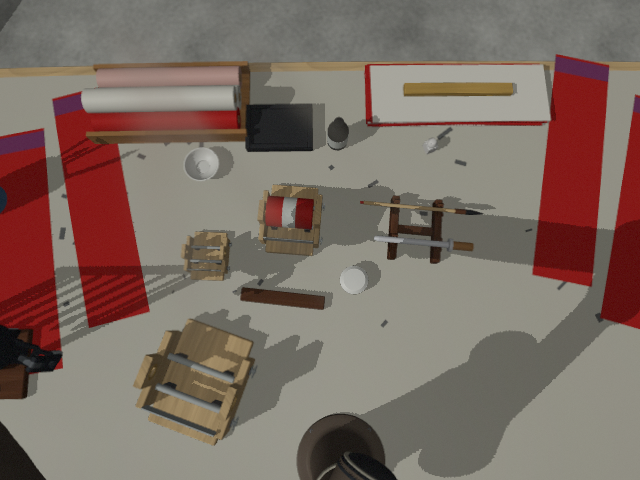

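The top view shows three dispensers. The middle-sized one, carrying the red roll, is around pixel (290,220). The spindle runs from its tip at (375,239) to its handle at (473,246), and the brush lies above it at row 210.

```bash
python3 - <<'E'
from h import *
p=shot("top")
w,uv=cloud(p)
def box(P):
    r=cv2.minAreaRect(P[:,:2].astype(np.float32)); return np.round(r[0],1),np.round(r[1],1),round(r[2],1)
m=(w[:,0]>450)&(w[:,0]<665)&(w[:,1]>10)&(w[:,1]<210)
D=w[m]; 
print('all',box(D[D[:,2]>8])); 
b=D[(D[:,2]>8)&(D[:,2]<35)];print('base',box(b),np.percentile(b[:,2],[5,50,95]))
t=D[D[:,2]>98];print('top',box(t))
col=p['color'].astype(int)
# roll: red pixels 
c=col[uv[m][:,1],uv[m][:,0]]; red=(c[:,0]>90)&(c[:,1]<50)&(D[:,2]>90); print('red',box(D[red]),D[red][:,2].max())
ct=t[(np.abs((t-t.mean(0))[:,1])>52)]; 
for sgn in(-1,1):
    q=ct[np.sign((ct-t.mean(0))[:,1])==sgn];print('cheek',len(q),box(q),np.percentile(q[:,2],[5,50,95]))
s=w[(w[:,0]>440)&(w[:,0]<530)&(w[:,1]>-350)&(w[:,1]<-70)&(w[:,2]>50)]
q=s[:,:2];cc=q.mean(0);v=np.linalg.svd(q-cc)[2][0];v*=np.sign(v[1]);a=(q-cc)@v;print('spindle',cc,v,np.degrees(np.arctan2(-v[0],v[1])),a.min(),a.max(),cc+a.max()*v,cc+a.min()*v)
for k in np.arange(-120,130,20):
    i=abs(a-k)<6; print(k,np.round(((q-cc)@[v[1],-v[0]])[i].mean(),1) if i.any() else '',s[i,2].max().round(1) if i.any() else '')
pw=shot("wrist");print(np.round(pw['tool_from_camera'],2),pw['fx'],pw['k1'],np.round(pw['T'],2))
E
```

```text
all (array([557.5, 106.5]), array([153.7, 170.6]), 84.5)
base (array([557.5, 106.5]), array([153.7, 170.6]), 84.5) [18.4935275  22.3144005  26.45403969]
top (array([556.7, 106.4]), array([141.1,  65.5]), 84.5)
red (array([556.1, 107.4]), array([102.5,  52.5]), 81.9) 122.07372408315643
cheek 135 (array([553.5,  46.2]), array([18.1, 62.2]), 89.6) [101.34527628 111.31091849 115.17639705]
cheek 141 (array([555.8, 170.2]), array([49.4, 18.7]), 3.1) [102.79824197 111.01654317 114.41133814]
spindle [ 487.39496987 -210.52153464] [0.11176507 0.99373466] -6.417074103059934 -108.0900890555659 122.78341567232081 [501.11786684 -88.50739914] [ 475.31427356 -317.93440226]
-120  
-100 -0.1 65.4
-80 -0.1 66.9
-60 -1.6 71.9
-40 0.1 62.9
-20 -0.4 63.4
0 -0.0 62.2
20 0.1 61.8
40 0.6 62.7
60 -0.2 62.0
80 0.1 63.8
100 -0.3 62.9
120 -0.2 60.6
[[  -0.      0.96    0.29   72.52]
 [   1.      0.      0.      1.31]
 [  -0.      0.29   -0.96 -131.25]
 [   0.      0.      0.      1.  ]] 417.5695478385216 -0.08345688393943833 [[ 4.3000e-01 -8.6000e-01 -2.6000e-01  2.0464e+02]
 [ 9.0000e-01  4.1000e-01  1.2000e-01  5.9636e+02]
 [ 0.0000e+00 -2.9000e-01  9.6000e-01  3.7351e+02]
 [ 0.0000e+00  0.0000e+00  0.0000e+00  1.0000e+00]]
```

```bash
cat >> h.py <<'E'
def plan(p1,R1,n=None,s=None):
    """constant row (shift m, turn rad) x n taking current pose to p1,R1"""
    s=s or ctrl.state(); R0=R.from_rotvec(s['tcp_rot']).as_matrix(); p0=np.array(s['tcp_pos'])
    w=R.from_matrix(R0.T@R1).as_rotvec()
    n=n or int(max(np.ceil(np.linalg.norm(w)/.12),np.ceil(np.linalg.norm(p1-p0)/40),1))
    A=sum(R.from_rotvec(w/n*k).as_matrix() for k in range(n))
    sh=np.linalg.solve(A,R0.T@(p1-p0))
    print(n,'rows of',np.round(sh/1000,4),np.round(w/n,4)); return n,sh,w
def down(a,tilt=0):
    x=np.array([a[0],a[1],0.]);x/=np.linalg.norm(x);z=np.array([0,0,-1.]);return np.c_[x,np.cross(z,x),z]
E
python3 - <<'E'
from h import *
d=np.array([0,.6,-.8]);e=np.array([-1.,0,0])
z=.957*d+.29*e;x=-.29*d+.957*e;z/=np.linalg.norm(z);x/=np.linalg.norm(x);Rt=np.c_[x,np.cross(z,x),z]
cam=np.array([551,37,95])-290*d
t=cam-Rt@[72.5,1.3,-131.];print(t)
plan(t,Rt)
s=ctrl.state();s['tcp_pos']=s['tcp_pos']+[0,0,60];plan(t,Rt,18,s)
print(R.from_rotvec(s['tcp_rot']).as_matrix().round(3))
E
```

```text
[582.39330054 -50.20256012 209.10341349]
18 rows of [-0.0236 -0.0298 -0.0108] [-0.0315  0.0235 -0.029 ]
18 rows of [-0.0242 -0.0308 -0.0076] [-0.0315  0.0235 -0.029 ]
[[-0.902  0.431 -0.   ]
 [ 0.431  0.902  0.   ]
 [ 0.     0.    -1.   ]]
```

Call:
send_rows --moves '[0,0,-0.03,0,0,0,0.085,0,0,-0.03,0,0,0,0.085,-0.0242,-0.0308,-0.0076,-0.0315,0.0235,-0.029,0.085,-0.0242,-0.0308,-0.0076,-0.0315,0.0235,-0.029,0.085,-0.0242,-0.0308,-0.0076,-0.0315,0.0235,-0.029,0.085,-0.0242,-0.0308,-0.0076,-0.0315,0.0235,-0.029,0.085,-0.0242,-0.0308,-0.0076,-0.0315,0.0235,-0.029,0.085,-0.0242,-0.0308,-0.0076,-0.0315,0.0235,-0.029,0.085]'

```text
time: 1.87
tcp_pos: [337.9, 335.1, 325.7]
tcp_rot: [-0.404, -3.003, -0.333]
wrist_force: [1.1, 0.3, -0.7]
finger_gap: 85.1
grasp_force: 0.0
```

Call:
send_rows --moves '[-0.0242,-0.0308,-0.0076,-0.0315,0.0235,-0.029,0.085,-0.0242,-0.0308,-0.0076,-0.0315,0.0235,-0.029,0.085,-0.0242,-0.0308,-0.0076,-0.0315,0.0235,-0.029,0.085,-0.0242,-0.0308,-0.0076,-0.0315,0.0235,-0.029,0.085,-0.0242,-0.0308,-0.0076,-0.0315,0.0235,-0.029,0.085,-0.0242,-0.0308,-0.0076,-0.0315,0.0235,-0.029,0.085,-0.0242,-0.0308,-0.0076,-0.0315,0.0235,-0.029,0.085,-0.0242,-0.0308,-0.0076,-0.0315,0.0235,-0.029,0.085]'

```text
time: 2.53
tcp_pos: [488.5, 59.8, 269.7]
tcp_rot: [-0.04, -2.832, -0.728]
wrist_force: [1.1, 1.2, 0.0]
finger_gap: 85.0
grasp_force: 0.0
```

Call:
send_rows --moves '[-0.0242,-0.0308,-0.0076,-0.0315,0.0235,-0.029,0.085,-0.0242,-0.0308,-0.0076,-0.0315,0.0235,-0.029,0.085,-0.0242,-0.0308,-0.0076,-0.0315,0.0235,-0.029,0.085,-0.0242,-0.0308,-0.0076,-0.0315,0.0235,-0.029,0.085,0,0,0,0,0,0,0.085]'

```text
time: 2.95
tcp_pos: [583.5, -55.6, 196.5]
tcp_rot: [0.122, -2.703, -0.906]
wrist_force: [-2.3, 0.7, -2.5]
finger_gap: 85.2
grasp_force: 0.0
```

```bash
python3 - <<'E'
from h import *
p=shot("wrist");save(p,'w1.png');np.savez('w1.npz',**{k:p[k] for k in('color','depth','T','fx','fy','cx','cy','k1')})
print(p['T'].round(2))
for q in ("near_hole","dispenser","roll"):
    for r in ctrl.regions_of(q,p):
        print(q,r['conf'],r['at'],r['pixels'].sum())
E
```

```text
[[ 1.0000e-02 -1.0000e+00  1.0000e-02  5.5369e+02]
 [ 8.0000e-01  0.0000e+00 -6.0000e-01 -1.4283e+02]
 [ 6.0000e-01  1.0000e-02  8.0000e-01  3.1408e+02]
 [ 0.0000e+00  0.0000e+00  0.0000e+00  1.0000e+00]]
near_hole 0.95 [479.7, 179.5] 6459
near_hole 0.89 [340.0, 242.4] 20089
near_hole 0.71 [65.0, 147.4] 3464
near_hole 0.69 [494.8, 22.8] 6383
near_hole 0.67 [346.0, 51.9] 6726
dispenser 0.82 [481.0, 177.3] 6388
dispenser 0.64 [198.3, 49.8] 7330
dispenser 0.62 [339.1, 247.2] 20157
dispenser 0.61 [490.1, 24.7] 6280
roll 0.95 [417.1, 258.0] 8981
roll 0.63 [338.4, 247.8] 20270
roll 0.23 [501.1, 332.4] 114
```

View pics/w1.png

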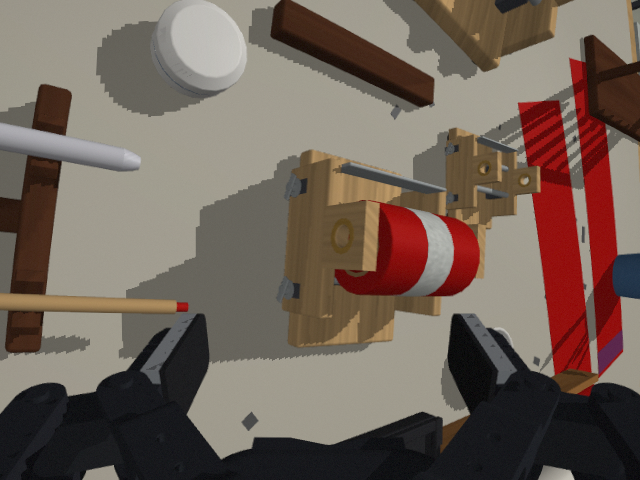

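Wrist view: the near cheek's brass-ringed hole is at about (343,236), and the spindle tip is at about (139,161).

```bash
python3 - <<'E'
from h import *
p=dict(np.load('w1.npz'))
c=p['color'][205:275,275:395];cv2.imwrite('pics/c1.png',cv2.resize(cv2.cvtColor(c,cv2.COLOR_RGB2BGR),None,fx=6,fy=6,interpolation=cv2.INTER_NEAREST))
u,v=np.meshgrid(np.arange(330,358),np.arange(215,262));P=world(p,np.c_[u.ravel(),v.ravel()])
ok=(P[:,2]>55)&(P[:,2]<105);P=P[ok]
# face plane
c0=np.median(P,0)
for _ in range(6):
    n=np.linalg.svd(P-P.mean(0))[2][2];d=(P-P.mean(0))@n;P=P[abs(d)<max(2,1.5*abs(d).mean())]
print('plane',P.mean(0),n*np.sign(n[1]),len(P))
print(world(p,[[343,236]]),world(p,[[343,236]],0)[0])
w,_=cloud(p)
t=w[(w[:,1]>20)&(w[:,1]<60)&(w[:,0]>515)&(w[:,0]<600)&(w[:,2]>100)];print('neartop',len(t),t.min(0),t.max(0),np.median(t,0))
E
```

```text
plane [547.83566505  39.57618894  89.99789684] [0.09511129 0.99535826 0.01468954] 1055
[[545.77443491  47.18320504  79.89666628]] [ 553.68898386 -142.82962097  314.07577406]
neartop 2727 [522.87901867  36.73354639 100.01447431] [584.13991379  59.99186653 118.65141318] [551.1913558   47.40445698 110.46194   ]
```

View pics/c1.png

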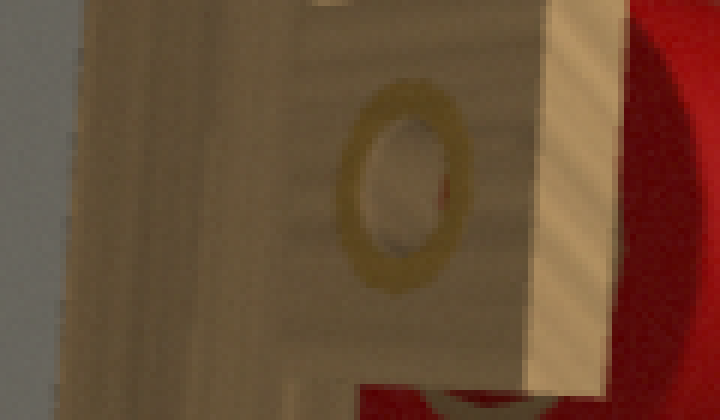

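```bash
python3 - <<'E'
from h import *
p=dict(np.load('w1.npz'))
n=np.array([.0955,.9954,0]);q=np.array([547.84,39.58,90.])
def onp(uv):
    d=rays(p,uv)@p['T'][:3,:3].T;o=p['T'][:3,3];return o+d*((q-o)@n/(d@n))[:,None]
px=lambda a:np.array(a)/6.+[275,205]-.5
print('hole',onp([px([404,186])]))
print('ring',onp([px([337,186]),px([472,186]),px([412,78]),px([394,294])]))
print('head top edge',onp([px([544,5]),px([525,390])]))
# spindle from this view: tip & tip-side shaft
w,uv=cloud(p)
m=(uv[:,0]<138)&(uv[:,1]>115)&(uv[:,1]<185)&(w[:,2]>50)&(w[:,2]<75);S=w[m]
S=S[S[:,2]>55]
A=np.polyfit(S[:,1],S[:,0],1);print('shaft',A,'x at -90',np.polyval(A,-90),np.median(S[:,2]),np.percentile(S[:,2],[5,95]),S[:,1].max())
print('tip',onplane(p,[[139,161]],52))
E
```

```text
hole [[545.69709599  39.78559306  87.73247844]]
ring [[545.31092222  39.82264309  74.87290238]
 [546.06243232  39.75054221  99.91988624]
 [533.12653014  40.99162987  87.98713973]
 [558.20901681  38.58518273  87.11299291]]
head top edge [[526.52971746  41.62453685 110.28674722]
 [568.47396149  37.60035029 110.81993386]]
shaft [1.08861225e-01 5.11768825e+02] x at -90 501.97131511749683 57.72547816571819 [55.45814261 59.4652836 ] -87.7369899250225
tip [[500.84703522 -85.91947903  52.        ]]
```

```bash
python3 - <<'E'
from h import *
plan(np.array([478.2,-293.5,150.]),down([.11,.994]))
E
```

```text
16 rows of [-0.0071 -0.018  -0.0035] [ 0.0153 -0.0474  0.1062]
```

Call:
send_rows --moves '[-0.0071,-0.018,-0.0035,0.0153,-0.0474,0.1062,0.085,-0.0071,-0.018,-0.0035,0.0153,-0.0474,0.1062,0.085,-0.0071,-0.018,-0.0035,0.0153,-0.0474,0.1062,0.085,-0.0071,-0.018,-0.0035,0.0153,-0.0474,0.1062,0.085,-0.0071,-0.018,-0.0035,0.0153,-0.0474,0.1062,0.085,-0.0071,-0.018,-0.0035,0.0153,-0.0474,0.1062,0.085,-0.0071,-0.018,-0.0035,0.0153,-0.0474,0.1062,0.085,-0.0071,-0.018,-0.0035,0.0153,-0.0474,0.1062,0.085]'

```text
time: 3.82
tcp_pos: [589.6, -190.4, 154.8]
tcp_rot: [-1.18, -2.7, -0.523]
wrist_force: [0.0, -0.8, 0.4]
finger_gap: 85.0
grasp_force: 0.0
```

Call:
send_rows --moves '[-0.0071,-0.018,-0.0035,0.0153,-0.0474,0.1062,0.085,-0.0071,-0.018,-0.0035,0.0153,-0.0474,0.1062,0.085,-0.0071,-0.018,-0.0035,0.0153,-0.0474,0.1062,0.085,-0.0071,-0.018,-0.0035,0.0153,-0.0474,0.1062,0.085,-0.0071,-0.018,-0.0035,0.0153,-0.0474,0.1062,0.085,-0.0071,-0.018,-0.0035,0.0153,-0.0474,0.1062,0.085,-0.0071,-0.018,-0.0035,0.0153,-0.0474,0.1062,0.085,-0.0071,-0.018,-0.0035,0.0153,-0.0474,0.1062,0.085]'

```text
time: 4.48
tcp_pos: [478.3, -294.3, 154.2]
tcp_rot: [2.34, 2.085, -0.001]
wrist_force: [0.0, 0.1, -0.3]
finger_gap: 85.0
grasp_force: 0.0
```

Call:
send_rows --moves '[0,0,0,0,0,0,0.085,0,0,0,0,0,0,0.085]'

```text
time: 4.65
tcp_pos: [479.1, -293.5, 153.5]
tcp_rot: [2.334, 2.095, 0.003]
wrist_force: [-0.1, -0.2, -0.1]
finger_gap: 84.8
grasp_force: 0.0
```

```bash
python3 - <<'E'
from h import *
p=shot("wrist");save(p,'w2.png')
w,uv=cloud(p)
m=(abs(w[:,0]-482)<35)&(w[:,1]>-330)&(w[:,1]<-180)&(w[:,2]>54)&(w[:,2]<85);S=w[m]
for lo in range(-330,-180,10):
    i=(S[:,1]>=lo)&(S[:,1]<lo+10)
    if i.sum()>5: q=S[i];print(lo,i.sum(),((q[:,0].min()+q[:,0].max())/2).round(1),np.ptp(q[:,0]).round(1),np.percentile(q[:,2],95).round(1))
print('ymin',S[:,1].min())
plan(np.array([478.2,-293.5,44.]),down([.11,.994]))
E
```

```text
-320 356 477.1 18.8 62.1
-310 515 478.1 19.8 61.9
-300 541 479.2 19.5 61.8
-290 555 480.4 19.4 61.8
-280 578 481.4 19.1 61.9
-270 878 482.5 31.1 67.8
-260 532 479.2 23.3 63.5
-250 448 484.6 24.7 59.2
-240 471 485.5 26.1 59.2
-230 465 486.7 14.2 59.1
-220 472 487.6 13.7 59.3
-210 488 488.8 13.5 59.3
-200 501 489.8 13.5 59.3
-190 519 491.2 13.9 59.4
ymin -318.0078987282827
3 rows of [ 0.0001 -0.0006  0.0363] [0.0018 0.0006 0.0007]
```

View pics/w2.png

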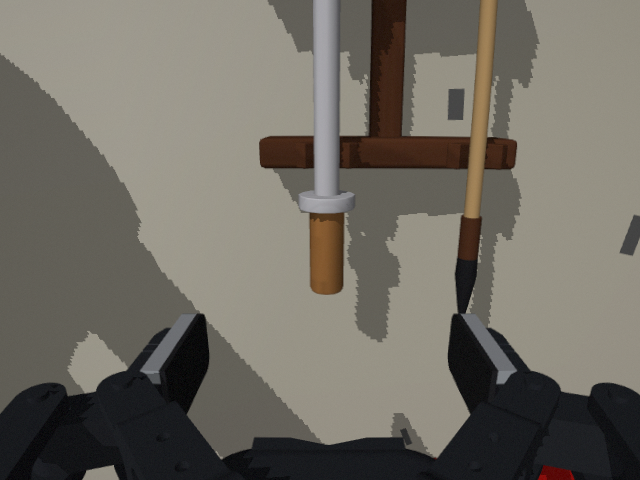

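```bash
python3 - <<'E'
from h import *
plan(np.array([479.7,-293.2,44.]),down([.108,.994]))
E
```

```text
3 rows of [ 0.0003 -0.0001  0.0363] [0.0018 0.0006 0.    ]
```

Call:
send_rows --moves '[0.0003,0,0.036,0.0018,0.0006,0,0.085,0.0003,0,0.036,0.0018,0.0006,0,0.085,0.0003,0,0.036,0.0018,0.0006,0,0.085,0,0,0,0,0,0,0.085,0,0,0,0,0,0,0.085]'

```text
time: 5.12
tcp_pos: [477.1, -292.0, 40.3]
tcp_rot: [-2.332, -2.09, 0.005]
wrist_force: [0.5, -0.5, 0.2]
finger_gap: 85.1
grasp_force: 0.0
```

```bash
python3 - <<'E'
from h import *
plan(np.array([479.7,-293.2,44.]),down([.108,.994]))
E
```

```text
1 rows of [-0.0009  0.0027 -0.0037] [-0.0096 -0.0045 -0.0014]
```

Call:
send_rows --moves '[0,0.0015,-0.0035,0,0,0,0.085,0,0,0,0,0,0,0.085,0,0,0,0,0,0,0.085]'

```text
time: 5.37
tcp_pos: [482.4, -295.6, 48.9]
tcp_rot: [2.34, 2.094, -0.002]
wrist_force: [0.4, -0.0, 0.2]
finger_gap: 84.9
grasp_force: 0.0
```

```bash
python3 - <<'E'
from h import *
plan(np.array([479.7,-293.2,44.]),down([.108,.994]))
s=ctrl.state();print(s['tcp_pos'],s['qvel'])
for i in range(4):
    ctrl.get_image("top");s=ctrl.state();print(s['tcp_pos'],s['tcp_rot'],s['wrist_force'])
E
```

```text
1 rows of [ 0.0021 -0.003   0.0049] [ 0.0006  0.0018 -0.0024]
[ 482.43397688 -295.58026527   48.87113877] [-0.00232472  0.00565618  0.01467543 -0.00074233  0.00218253  0.00184932]
[ 481.91104908 -295.26574439   48.40618239] [ 2.34056210e+00  2.09467167e+00 -1.93281008e-03] [ 0.67710796 -0.26830881  0.21516879]
[ 481.33726988 -294.92396582   47.83440135] [-2.34067298 -2.0944711   0.00235593] [-0.51340421  0.28389608 -0.14419242]
[ 480.85146932 -294.6317615    47.29656339] [-2.33995496 -2.09366292  0.00280069] [ 0.24846357  0.07125769 -0.53490085]
[ 480.48235941 -294.38069838   46.80197554] [-2.33922522 -2.09305713  0.00314779] [-0.15103461  0.35277308 -0.60339285]
```

Call:
send_rows --moves '[0,0,0,0,0,0,0.085,0,0,0,0,0,0,0.085,0,0,0,0,0,0,0.085,0,0,0,0,0,0,0.085,0,0,0,0,0,0,0.085,0,0,0,0,0,0,0.085]'

```text
time: 6.07
tcp_pos: [479.6, -293.8, 45.2]
tcp_rot: [-2.337, -2.091, 0.004]
wrist_force: [0.6, 0.7, 0.3]
finger_gap: 85.2
grasp_force: 0.0
```

```bash
python3 - <<'E'
from h import *
plan(np.array([479.7,-293.2,44.]),down([.108,.994]))
s=ctrl.state();print(s['tcp_pos'],s['qvel'],R.from_rotvec(s['tcp_rot']).as_matrix().round(4))
E
```

```text
1 rows of [0.0006 0.     0.0012] [-0.0058 -0.0017 -0.0028]
[ 479.60578582 -293.78356916   45.19147317] [ 0.00170958 -0.0010637   0.00048738  0.00129053  0.00041857  0.00104067] [[ 0.1108  0.9938 -0.0056]
 [ 0.9938 -0.1108  0.0023]
 [ 0.0016 -0.0058 -1.    ]]
```

Call:
send_rows --moves '[0.0005,0,0.001,0,0,0,0.04,0,0,0,0,0,0,0.03,0,0,0,0,0,0,0.02,0,0,0,0,0,0,0.01,0,0,0,0,0,0,0.0,0,0,0,0,0,0,0,0,0,0,0,0,0,0,0,0,0,0,0,0,0]' --grip_force 60

```text
time: 6.73
tcp_pos: [479.2, -293.2, 44.4]
tcp_rot: [-2.336, -2.091, 0.005]
wrist_force: [-2.8, -0.4, 2.3]
finger_gap: 18.1
grasp_force: 58.4
```

```bash
python3 - <<'E'
from h import *
s=ctrl.state();print({k:np.round(s[k],4) for k in s},R.from_rotvec(s['tcp_rot']).as_matrix().round(4))
E
```

```text
{'time': np.float64(6.7333), 'joint_pos': array([-0.6256,  0.4584,  1.8912, -0.0026,  0.7987, -0.5132]), 'qvel': array([-0.0016,  0.0006,  0.0026,  0.0007, -0.0025, -0.0011]), 'tau': array([  0.5676, -39.8479, -20.9397,   0.3373,  -0.5716,   0.116 ]), 'tcp_pos': array([ 479.1871, -293.2087,   44.352 ]), 'tcp_rot': array([-2.3361, -2.0911,  0.0052]), 'wrist_force': array([-2.7711, -0.4025,  2.3413]), 'wrist_torque': array([0.0372, 0.3673, 0.043 ]), 'grasp_force': np.float64(58.4317), 'finger_gap': np.float64(18.0775)} [[ 0.1104  0.9939 -0.0066]
 [ 0.9939 -0.1103  0.0025]
 [ 0.0017 -0.0069 -1.    ]]
```

Call:
send_rows --moves '[0,0,-0.01,0,0,0,0,0,0,-0.02,0,0,0,0,0,0,-0.02,0,0,0,0,0,0,-0.01,0,0,0,0,0,0,0,0,0,0,0,0,0,0,0,0,0,0,0,0,0,0,0,0,0,0,0,0,0,0,0,0]'

```text
time: 7.4
tcp_pos: [479.1, -292.8, 103.0]
tcp_rot: [-2.336, -2.09, 0.005]
wrist_force: [-0.0, 1.2, -1.1]
finger_gap: 18.2
grasp_force: 58.6
```

```bash
cat >> h.py <<'E'
def shaft(tag,lo=-20,hi=170):
    """spindle axis in tool frame (about TCP) from the wrist camera; slices along tool x"""
    p=shot("wrist");save(p,tag);s=ctrl.state()
    w,uv=cloud(p);Rt=R.from_rotvec(s['tcp_rot']).as_matrix();t=(w-s['tcp_pos'])@Rt
    m=(abs(t[:,1])<18)&(t[:,2]>-25)&(t[:,2]<5);t=t[m];out=[]
    for a in range(lo,hi,10):
        i=(t[:,0]>=a)&(t[:,0]<a+10)
        if i.sum()>20:
            q=t[i];out.append((a+5,(q[:,1].min()+q[:,1].max())/2,np.ptp(q[:,1]),np.percentile(q[:,2],5)))
    return p,np.array(out)
E
python3 - <<'E'
from h import *
s=ctrl.state();print({k:np.round(s[k],3) for k in('tcp_pos','tcp_rot','wrist_force','wrist_torque','grasp_force','finger_gap')})
p,o=shaft('w3.png');print(o.round(1))
for n in("top","scene"):
    p=shot(n);save(p,n+'3.png')
    for q in("spindle",):
        for r in ctrl.regions_of(q,p)[:1]:
            w,_=cloud(p,r['pixels']);w=w[(w[:,2]>90)&(w[:,2]<140)]
            print(n,r['conf'],w[w[:,1].argmax()],w.shape)
            for y in range(-320,-60,30):
                i=abs(w[:,1]-y)<5
                if i.sum()>3:print(y,np.median(w[i,0]).round(1),np.percentile(w[i,2],[50,90]).round(1))
E
```

```text
{'tcp_pos': array([ 479.099, -292.76 ,  102.981]), 'tcp_rot': array([-2.336, -2.09 ,  0.005]), 'wrist_force': array([-0.042,  1.177, -1.148]), 'wrist_torque': array([-0.09 , -0.004, -0.026]), 'grasp_force': np.float64(58.65), 'finger_gap': np.float64(18.151)}
[[-1.50e+01  6.00e-01  1.97e+01 -1.72e+01]
 [-5.00e+00  1.10e+00  2.04e+01 -2.01e+01]
 [ 5.00e+00 -0.00e+00  3.60e+01 -1.92e+01]
 [ 1.50e+01  6.00e-01  3.14e+01 -2.29e+01]
 [ 2.50e+01  6.00e-01  3.18e+01 -2.25e+01]
 [ 3.50e+01  5.00e-01  3.19e+01 -2.23e+01]
 [ 4.50e+01  5.00e-01  1.39e+01 -1.40e+01]
 [ 5.50e+01  4.00e-01  1.38e+01 -1.39e+01]
 [ 6.50e+01  3.00e-01  1.39e+01 -1.38e+01]
 [ 7.50e+01  2.00e-01  1.38e+01 -1.38e+01]
 [ 8.50e+01  1.00e-01  1.38e+01 -1.37e+01]
 [ 9.50e+01  1.00e-01  1.41e+01 -1.36e+01]
 [ 1.05e+02  1.00e-01  1.41e+01 -1.36e+01]]
top 0.93 [499.7597776  -90.57606437 114.1585925 ] (538, 3)
-290 482.5 [119.2 120.8]
-260 480.6 [118.1 124.1]
-230 484.0 [116.3 117.4]
-200 488.6 [115.9 118.7]
-170 491.2 [115.5 117.4]
-140 494.0 [115.8 118.3]
-110 496.9 [115.1 118.4]
scene 0.8 [502.79679005 -90.27343637 112.29482671] (782, 3)
-320 482.1 [117.6 120.6]
-260 489.5 [116.8 125.9]
-230 491.4 [115.7 118.2]
-200 493.9 [115.8 118.7]
-170 495.9 [114.8 118.4]
-140 498.2 [115.2 117.9]
-110 503.0 [114.1 118. ]
```

```bash
cat >> h.py <<'E'
AD=np.array([.0955,.9954,0.]); HOLE=np.array([545.7,39.8,87.7]); TIP=np.array([208,-.7,-6.])
def tip(s=None):
    s=s or ctrl.state(); Rt=R.from_rotvec(s['tcp_rot']).as_matrix(); return s['tcp_pos']+Rt@TIP,Rt
E
python3 - <<'E'
from h import *
t,Rt=tip();print(t)
R1=Rt@R.from_rotvec([0,.005,-.0075]).as_matrix()
plan(HOLE-15*AD-R1@TIP,R1,6)
E
```

```text
[502.08030873 -86.41666757 110.04726913]
6 rows of [0.0192 0.0053 0.0039] [-0.      0.0008 -0.0012]
```

Call:
send_rows --moves '[0.0192,0.0053,0.0039,0,0.0008,-0.0012,0,0.0192,0.0053,0.0039,0,0.0008,-0.0012,0,0.0192,0.0053,0.0039,0,0.0008,-0.0012,0,0.0192,0.0053,0.0039,0,0.0008,-0.0012,0,0.0192,0.0053,0.0039,0,0.0008,-0.0012,0,0.0192,0.0053,0.0039,0,0.0008,-0.0012,0,0,0,0,0,0,0,0,0,0,0,0,0,0,0]'

```text
time: 8.32
tcp_pos: [523.9, -181.4, 80.7]
tcp_rot: [-2.324, -2.1, -0.0]
wrist_force: [0.3, -0.7, -1.3]
finger_gap: 18.2
grasp_force: 58.6
```

Call:
send_rows --moves '[0,0,0,0,0,0,0,0,0,0,0,0,0,0,0,0,0,0,0,0,0,0,0,0,0,0,0,0,0,0,0,0,0,0,0,0,0,0,0,0,0,0]'

```text
time: 8.82
tcp_pos: [523.9, -182.7, 81.3]
tcp_rot: [-2.328, -2.097, -0.002]
wrist_force: [0.6, 0.4, -0.8]
finger_gap: 18.4
grasp_force: 58.6
```

```bash
python3 - <<'E'
from h import *
s=ctrl.state();t,Rt=tip(s);print(t,(t-HOLE),Rt.round(4),s['qvel'].round(3),s['wrist_force'],s['wrist_torque'])
p,o=shaft('w4.png',35,140);print(o.round(1))
q=shot("scene");save(q,'scene4.png')
# project tip & hole to scene, crop
def proj(p,X):
    c=(X-p['T'][:3,3])@p['T'][:3,:3];u=np.array([c[0],-c[1]])/-c[2];u=u*(1+p['k1']*(u@u));return u*[p['fx'],p['fy']]+[p['cx'],p['cy']]
h=proj(q,HOLE);print(h,proj(q,t))
u,v=np.round(h).astype(int);c=q['color'][v-35:v+25,u-60:u+40]
cv2.imwrite('pics/c4.png',cv2.resize(cv2.cvtColor(c,cv2.COLOR_RGB2BGR),None,fx=7,fy=7,interpolation=cv2.INTER_NEAREST));print(u-60,v-35)
E
```

```text
[544.94607717  24.19072375  88.57995276] [ -0.75392283 -15.60927625   0.87995276] [[ 0.1044  0.9945 -0.0047]
 [ 0.9945 -0.1043  0.0067]
 [ 0.0062 -0.0053 -1.    ]] [ 0.005 -0.001  0.    -0.001  0.002 -0.   ] [ 0.6110004   0.38559556 -0.78227947] [-0.12658184  0.01634813  0.00940346]
[[ 40.    0.6  14.  -14. ]
 [ 50.    0.4  13.9 -14. ]
 [ 60.    0.4  13.7 -13.9]
 [ 70.    0.3  13.8 -13.8]
 [ 80.    0.2  13.8 -13.7]
 [ 90.    0.1  13.8 -13.6]
 [100.    0.1  14.2 -13.5]]
[354.17703177 256.68812455] [347.61337313 258.88735702]
294 222
```

View pics/c4.png

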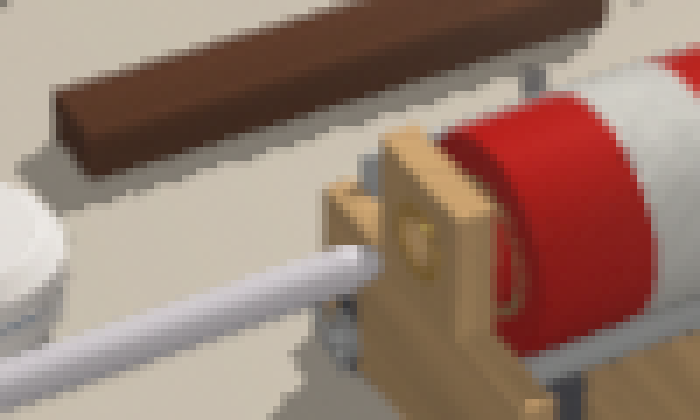

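The scene crop shows the ring at (353.9,256.3), against a projected (354.2,256.7). The tip agrees within about 1 px, so I'm advancing gently.

Call:
send_rows --moves '[0.003,-0.0004,0.0005,0,0,0,0,0.003,-0.0004,0.0004,0,0,0,0,0.003,0,0,0,0,0,0,0.003,0,0,0,0,0,0,0,0,0,0,0,0,0,0,0,0,0,0,0,0,0,0,0,0,0,0,0,0,0,0,0,0,0,0]'

```text
time: 9.58
tcp_pos: [524.5, -170.3, 80.4]
tcp_rot: [-2.328, -2.098, -0.002]
wrist_force: [-0.7, -1.2, -0.4]
finger_gap: 17.9
grasp_force: 58.6
```

Call:
send_rows --moves '[0.002,0,0,0,0,0,0,0.002,0,0,0,0,0,0,0.002,0,0,0,0,0,0,0,0,0,0,0,0,0,0,0,0,0,0,0,0]'

```text
time: 10.0
tcp_pos: [525.1, -164.1, 80.4]
tcp_rot: [-2.327, -2.098, -0.001]
wrist_force: [-0.5, 0.7, -1.6]
finger_gap: 18.0
grasp_force: 58.6
```

```bash
cat >> h.py <<'E'
def rep():
    s=ctrl.state();t,Rt=tip(s);d=t-HOLE;XD=np.array([.9954,-.0955,0])
    print('along %.1f x %.1f z %.1f'%(d@AD,d@XD,d[2]),'axis',(Rt@[1,-.008,.0083]).round(4),'F xd %.1f yd %.1f z %.1f'%(s['wrist_force']@XD,s['wrist_force']@AD,s['wrist_force'][2]),'M',s['wrist_torque'].round(2),'gap',s['finger_gap'].round(1),'v',np.abs(s['qvel']).max().round(4),s['time'])
E
python3 -c "
from h import *
rep()"
```

```text
Traceback (most recent call last):
  File "h.py", line 58, in rep
    print('along %.1f x %.1f z %.1f'%(d@AD,d@XD,d[2]),'axis',(Rt@[1,-.008,.0083]).round(4),'F xd %.1f yd %.1f z %.1f'%(s['wrist_force']@XD,s['wrist_force']@AD,s['wrist_force'][2]),'M',s['wrist_torque'].round(2),'gap',s['finger_gap'].round(1),'v',np.abs(s['qvel']).max().round(4),s['time'])
                                                                                                                                                                                                                         ^^^^^^^^^^^^^^^^^^^^^
AttributeError: 'float' object has no attribute 'round'
```

Call:
send_rows --moves '[0.002,0,0,0,0,0,0,0.002,0,0,0,0,0,0,0.002,0,0,0,0,0,0,0,0,0,0,0,0,0,0,0,0,0,0,0,0]'

```text
time: 10.42
tcp_pos: [525.7, -158.1, 80.4]
tcp_rot: [-2.327, -2.098, -0.001]
wrist_force: [0.3, -0.0, -1.3]
finger_gap: 18.6
grasp_force: 58.6
```

```bash
sed -i "s/s\['finger_gap'\].round(1)/s['finger_gap']/" h.py; python3 -c "
from h import *
rep()"
```

```text
along 9.0 x -0.1 z 0.0 axis [ 0.0953  0.9955 -0.002 ] F xd 0.3 yd 0.0 z -1.3 M [-0.16  0.01 -0.01] gap 18.60222512382976 v 0.0024 10.4167
```

Call:
send_rows --moves '[0.002,0,0,0,0,0,0,0.002,0,0,0,0,0,0,0.002,0,0,0,0,0,0,0.002,0,0,0,0,0,0,0,0,0,0,0,0,0,0,0,0,0,0,0,0]'

```text
time: 10.92
tcp_pos: [526.5, -150.2, 80.5]
tcp_rot: [-2.327, -2.098, -0.001]
wrist_force: [-0.3, -0.1, -1.7]
finger_gap: 18.4
grasp_force: 58.6
```

```bash
python3 - <<'E'
from h import *
rep()
q=shot("scene");save(q,'scene5.png');c=q['color'][215:290,290:430]
cv2.imwrite('pics/c5.png',cv2.resize(cv2.cvtColor(c,cv2.COLOR_RGB2BGR),None,fx=5,fy=5,interpolation=cv2.INTER_NEAREST))
E
```

```text
along 17.0 x 0.0 z 0.1 axis [ 0.0953  0.9955 -0.0019] F xd -0.3 yd -0.1 z -1.7 M [-0.15  0.04  0.01] gap 18.35656037001382 v 0.0035 10.9167
```

View pics/c5.png

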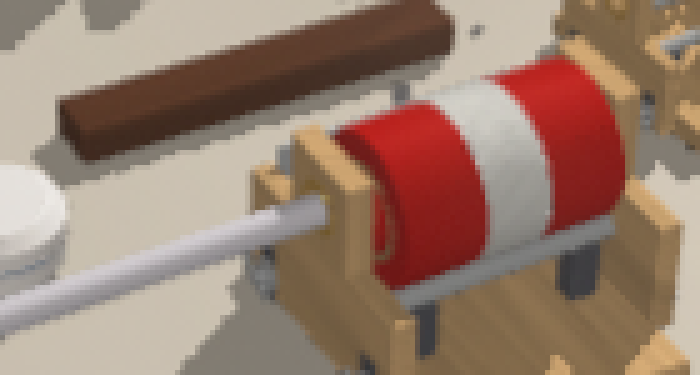

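The shaft is in the near hole with essentially no side force, so I'm continuing through the roll's core.

Call:
send_rows --moves '[0.005,-4e-05,3e-05,0,0,0,0,0.005,-4e-05,3e-05,0,0,0,0,0.005,-4e-05,3e-05,0,0,0,0,0.005,-4e-05,3e-05,0,0,0,0,0.005,-4e-05,3e-05,0,0,0,0,0.005,-4e-05,3e-05,0,0,0,0,0,0,0,0,0,0,0,0,0,0,0,0,0,0]'

```text
time: 11.63
tcp_pos: [529.4, -120.1, 80.5]
tcp_rot: [-2.327, -2.099, -0.001]
wrist_force: [0.3, -0.3, -1.2]
finger_gap: 18.4
grasp_force: 58.7
```

```bash
python3 -c "
from h import *
rep()
p,o=shaft('w6.png',35,90);print(o.round(1))"
```

```text
along 47.3 x -0.1 z 0.1 axis [ 0.0948  0.9956 -0.0021] F xd 0.3 yd -0.3 z -1.2 M [-0.13 -0.01  0.01] gap 18.386736071350896 v 0.0082 11.6333
[[ 40.    0.5  14.  -14. ]
 [ 50.    0.4  13.9 -13.9]
 [ 60.    0.3  13.8 -13.9]
 [ 70.    0.2  13.9 -13.8]
 [ 80.    0.1  13.8 -13.7]
 [ 90.   -0.1  13.8 -13.6]]
```

Call:
send_rows --moves '[0.006,-4e-05,3e-05,0,0,0,0,0.006,-4e-05,3e-05,0,0,0,0,0.006,-4e-05,3e-05,0,0,0,0,0.006,-4e-05,3e-05,0,0,0,0,0.006,-4e-05,3e-05,0,0,0,0,0.006,-4e-05,3e-05,0,0,0,0,0,0,0,0,0,0,0,0,0,0,0,0,0,0]'

```text
time: 12.35
tcp_pos: [532.9, -84.2, 80.5]
tcp_rot: [-2.327, -2.099, -0.001]
wrist_force: [-0.4, 0.1, -0.8]
finger_gap: 18.0
grasp_force: 58.7
```

Call:
send_rows --moves '[0.005,-4e-05,3e-05,0,0,0,0,0.005,-4e-05,3e-05,0,0,0,0,0.005,-4e-05,3e-05,0,0,0,0,0.005,-4e-05,3e-05,0,0,0,0,0.005,-4e-05,3e-05,0,0,0,0,0,0,0,0,0,0,0,0,0,0,0,0,0,0]'

```text
time: 12.93
tcp_pos: [535.3, -59.4, 80.6]
tcp_rot: [-2.327, -2.099, -0.001]
wrist_force: [0.7, -0.5, -0.9]
finger_gap: 18.3
grasp_force: 58.7
```

```bash
python3 -c "
from h import *
rep()"
```

```text
along 108.2 x -0.0 z 0.2 axis [ 0.0949  0.9956 -0.0021] F xd 0.8 yd -0.4 z -0.9 M [-0.13  0.01  0.01] gap 18.25079197280378 v 0.0082 12.9333
```

Call:
send_rows --moves '[0.004,-3e-05,2e-05,0,0,0,0,0.004,-3e-05,2e-05,0,0,0,0,0.004,-3e-05,2e-05,0,0,0,0,0.002,-2e-05,1e-05,0,0,0,0,0.002,-2e-05,1e-05,0,0,0,0,0,0,0,0,0,0,0,0,0,0,0,0,0,0]'

```text
time: 13.52
tcp_pos: [536.8, -43.7, 80.6]
tcp_rot: [-2.327, -2.098, -0.001]
wrist_force: [0.1, 0.7, -1.4]
finger_gap: 18.1
grasp_force: 58.7
```

Call:
send_rows --moves '[0.002,-2e-05,1e-05,0,0,0,0,0.002,-2e-05,1e-05,0,0,0,0,0,0,0,0,0,0,0,0,0,0,0,0,0,0]'

```text
time: 13.85
tcp_pos: [537.1, -39.8, 80.6]
tcp_rot: [-2.327, -2.098, -0.001]
wrist_force: [0.8, -0.3, -1.5]
finger_gap: 18.0
grasp_force: 58.7
```

```bash
python3 -c "
from h import *
rep()"
```

```text
along 127.9 x 0.1 z 0.2 axis [ 0.0955  0.9955 -0.002 ] F xd 0.9 yd -0.2 z -1.5 M [-0.14 -0.09  0.02] gap 18.01722537882611 v 0.0021 13.85
```

Call:
send_rows --moves '[0.002,-2e-05,1e-05,0,0,0,0,0.002,-2e-05,1e-05,0,0,0,0,0,0,0,0,0,0,0,0,0,0,0,0,0,0]'

```text
time: 14.18
tcp_pos: [537.5, -35.7, 80.6]
tcp_rot: [-2.327, -2.098, -0.001]
wrist_force: [0.4, 0.5, -1.0]
finger_gap: 18.0
grasp_force: 58.7
```

Call:
send_rows --moves '[0.002,-2e-05,1e-05,0,0,0,0,0.002,-2e-05,1e-05,0,0,0,0,0,0,0,0,0,0,0,0,0,0,0,0,0,0]'

```text
time: 14.52
tcp_pos: [537.9, -31.7, 80.6]
tcp_rot: [-2.327, -2.098, -0.001]
wrist_force: [-0.2, 0.1, -0.8]
finger_gap: 18.3
grasp_force: 58.7
```

```bash
python3 -c "
from h import *
rep()"
```

```text
along 136.0 x 0.1 z 0.2 axis [ 0.0954  0.9955 -0.002 ] F xd -0.2 yd 0.0 z -0.8 M [-0.06  0.07  0.04] gap 18.272710358986675 v 0.0038 14.5167
```

Call:
send_rows --moves '[0.002,-2e-05,1e-05,0,0,0,0,0.002,-2e-05,1e-05,0,0,0,0,0.002,-2e-05,1e-05,0,0,0,0,0,0,0,0,0,0,0,0,0,0,0,0,0,0]'

```text
time: 14.93
tcp_pos: [538.5, -25.7, 80.6]
tcp_rot: [-2.327, -2.098, -0.002]
wrist_force: [-0.8, 0.0, -1.5]
finger_gap: 18.3
grasp_force: 58.7
```

Call:
send_rows --moves '[0.002,-2e-05,1e-05,0,0,0,0,0.002,-2e-05,1e-05,0,0,0,0,0.002,-2e-05,1e-05,0,0,0,0,0,0,0,0,0,0,0,0,0,0,0,0,0,0]'

```text
time: 15.35
tcp_pos: [539.1, -19.8, 80.6]
tcp_rot: [-2.327, -2.098, -0.002]
wrist_force: [-0.6, -0.9, -1.7]
finger_gap: 18.2
grasp_force: 58.7
```

```bash
python3 -c "
from h import *
rep()
p,o=shaft('w7.png',-20,70);print(o.round(1))"
```

```text
along 148.0 x 0.1 z 0.2 axis [ 0.0954  0.9955 -0.002 ] F xd -0.5 yd -1.0 z -1.7 M [-0.15 -0.02  0.  ] gap 18.16483058874537 v 0.0027 15.35
[[-15.    0.6  19.7 -17.1]
 [ -5.    0.6  21.  -20.2]
 [  5.    0.   36.  -18.8]
 [ 15.    0.6  31.4 -23.1]
 [ 25.    0.7  31.9 -22.5]
 [ 35.    0.5  31.9 -22.2]
 [ 45.    0.5  13.9 -14. ]
 [ 55.    0.4  13.9 -13.9]]
```

Call:
send_rows --moves '[0.003,-2e-05,2e-05,0,0,0,0,0.003,-2e-05,2e-05,0,0,0,0,0.003,-2e-05,2e-05,0,0,0,0,0,0,0,0,0,0,0,0,0,0,0,0,0,0]'

```text
time: 15.82
tcp_pos: [539.9, -10.7, 80.6]
tcp_rot: [-2.327, -2.098, -0.001]
wrist_force: [0.1, -0.0, -1.3]
finger_gap: 18.0
grasp_force: 58.7
```

Call:
send_rows --moves '[0.003,-2e-05,2e-05,0,0,0,0,0.003,-2e-05,2e-05,0,0,0,0,0.002,-2e-05,1e-05,0,0,0,0,0,0,0,0,0,0,0,0,0,0,0,0,0,0]'

```text
time: 16.23
tcp_pos: [540.7, -2.8, 80.6]
tcp_rot: [-2.327, -2.098, -0.001]
wrist_force: [-0.3, 0.2, -1.1]
finger_gap: 18.1
grasp_force: 58.7
```

```bash
python3 - <<'E'
from h import *
rep()
p=shot("wrist");save(p,'w8.png');s=ctrl.state();Rt=R.from_rotvec(s['tcp_rot']).as_matrix()
w,uv=cloud(p);t=(w-s['tcp_pos'])@Rt;m=(abs(t[:,1])<14)&(t[:,2]<-12)&(t[:,2]>-35)&(t[:,0]>0)&(t[:,0]<90)
for a in range(26,70,2):
    i=m&(abs(t[:,0]-a)<1)
    if i.sum()>3:print(a,i.sum(),np.percentile(t[i,2],5).round(1),end=' | ')
E
```

```text
along 165.0 x 0.1 z 0.2 axis [ 0.0953  0.9955 -0.002 ] F xd -0.3 yd 0.1 z -1.1 M [-0.09 -0.    0.02] gap 18.128366481889046 v 0.0042 16.2333
26 348 -22.6 | 28 590 -22.8 | 30 615 -22.7 | 32 634 -22.8 | 34 1054 -21.8 | 36 182 -14.2 | 38 53 -14.5 | 42 65 -30.0 | 44 806 -30.8 | 46 843 -30.9 | 48 865 -30.9 | 50 878 -30.9 | 52 885 -30.9 | 54 1657 -30.7 | 56 672 -29.9 | 58 172 -14.0 | 62 234 -34.9 | 64 298 -34.9 | 66 311 -34.8 | 68 316 -34.8 |
```

Call:
send_rows --moves '[0.002,-2e-05,1e-05,0,0,0,0,0.002,-2e-05,1e-05,0,0,0,0,0.002,-2e-05,1e-05,0,0,0,0,0,0,0,0,0,0,0,0,0,0,0,0,0,0]'

```text
time: 16.7
tcp_pos: [541.3, 3.1, 80.6]
tcp_rot: [-2.327, -2.098, -0.002]
wrist_force: [0.4, -0.4, -2.1]
finger_gap: 18.0
grasp_force: 58.7
```

Call:
send_rows --moves '[0.0007,0,0,0,0,0,0,0.0007,0,0,0,0,0,0,0,0,0,0,0,0,0,0,0,0,0,0,0,0]'

```text
time: 17.03
tcp_pos: [541.4, 4.4, 80.6]
tcp_rot: [-2.327, -2.098, -0.001]
wrist_force: [0.7, -0.0, -2.1]
finger_gap: 18.3
grasp_force: 58.7
```

Call:
send_rows --moves '[0.0005,0,0,0,0,0,0,0,0,0,0,0,0,0,0,0,0,0,0,0,0]'

```text
time: 17.28
tcp_pos: [541.4, 4.8, 80.6]
tcp_rot: [-2.328, -2.098, -0.002]
wrist_force: [-0.1, -0.3, -1.3]
finger_gap: 17.9
grasp_force: 58.7
```

Call:
send_rows --moves '[0.0005,0,0,0,0,0,0,0,0,0,0,0,0,0,0,0,0,0,0,0,0]'

```text
time: 17.53
tcp_pos: [541.5, 5.4, 80.6]
tcp_rot: [-2.328, -2.098, -0.002]
wrist_force: [-0.5, -0.1, -0.5]
finger_gap: 18.6
grasp_force: 58.6
```

Call:
send_rows --moves '[0.0003,0,0,0,0,0,0,0,0,0,0,0,0,0,0,0,0,0,0,0,0]'

```text
time: 17.78
tcp_pos: [541.6, 5.6, 80.6]
tcp_rot: [-2.328, -2.098, -0.002]
wrist_force: [-0.4, 0.3, -1.5]
finger_gap: 18.4
grasp_force: 58.6
```

Call:
send_rows --moves '[0.0003,0,0,0,0,0,0,0,0,0,0,0,0,0,0,0,0,0,0,0,0]'

```text
time: 18.03
tcp_pos: [541.5, 6.0, 80.6]
tcp_rot: [-2.328, -2.098, -0.002]
wrist_force: [-0.1, 1.2, -1.8]
finger_gap: 18.1
grasp_force: 58.6
```

```bash
python3 - <<'E'
from h import *
rep()
p=shot("wrist");save(p,'w9.png');s=ctrl.state();Rt=R.from_rotvec(s['tcp_rot']).as_matrix()
w,uv=cloud(p);t=(w-s['tcp_pos'])@Rt;m=(abs(t[:,1])<14)&(t[:,2]<-12)&(t[:,2]>-35)&(t[:,0]>0)&(t[:,0]<90)
for a in range(26,70,1):
    i=m&(abs(t[:,0]-a)<.5)
    if i.sum()>3:print(a,i.sum(),np.percentile(t[i,2],5).round(1),end=' | ')
E
```

```text
along 173.9 x 0.1 z 0.2 axis [ 0.0957  0.9955 -0.0019] F xd -0.3 yd 1.2 z -1.8 M [-0.13  0.02  0.01] gap 18.120911366584284 v 0.0029 18.0333
26 219 -22.6 | 27 275 -22.8 | 28 289 -22.7 | 29 258 -22.9 | 30 192 -22.8 | 31 45 -23.3 | 34 194 -30.5 | 35 370 -30.9 | 36 394 -30.9 | 37 399 -30.9 | 38 378 -31.0 | 39 415 -30.8 | 40 403 -30.9 | 41 403 -30.8 | 42 423 -30.9 | 43 405 -30.9 | 44 417 -30.8 | 45 442 -30.8 | 46 1794 -30.3 | 47 234 -19.1 | 48 42 -14.0 | 53 102 -34.8 | 54 149 -34.9 | 55 136 -34.9 | 56 140 -34.9 | 57 149 -34.9 | 58 153 -34.9 | 59 144 -34.8 | 60 150 -34.9 | 61 158 -34.9 | 62 147 -34.8 | 63 148 -34.8 | 64 164 -34.9 | 65 148 -34.9 | 66 159 -34.9 | 67 154 -34.9 | 68 165 -34.9 | 69 152 -34.9 |
```

Call:
send_rows --moves '[0.0004,0,0,0,0,0,0,0,0,0,0,0,0,0,0,0,0,0,0,0,0]'

```text
time: 18.33
tcp_pos: [541.6, 6.4, 80.6]
tcp_rot: [-2.328, -2.098, -0.002]
wrist_force: [1.4, -0.2, -1.4]
finger_gap: 18.2
grasp_force: 58.6
```

Call:
send_rows --moves '[0.0004,0,0,0,0,0,0,0,0,0,0,0,0,0,0,0,0,0,0,0,0]'

```text
time: 18.58
tcp_pos: [541.6, 6.5, 80.6]
tcp_rot: [-2.328, -2.098, -0.001]
wrist_force: [0.1, -2.0, -1.1]
finger_gap: 18.2
grasp_force: 58.7
```

Call:
send_rows --moves '[0.0004,0,0,0,0,0,0,0,0,0,0,0,0,0,0,0,0,0,0,0,0]'

```text
time: 18.83
tcp_pos: [541.7, 6.5, 80.6]
tcp_rot: [-2.328, -2.098, -0.0]
wrist_force: [-1.1, -4.5, -1.6]
finger_gap: 18.3
grasp_force: 58.6
```

```bash
python3 - <<'E'
from h import *
rep()
p=shot("wrist");save(p,'w10.png')
E
```

```text
along 174.5 x 0.1 z 0.0 axis [ 0.0953  0.9955 -0.003 ] F xd -0.7 yd -4.6 z -1.6 M [-0.75  0.03  0.  ] gap 18.332993261609836 v 0.0031 18.8333
```

View pics/w10.png

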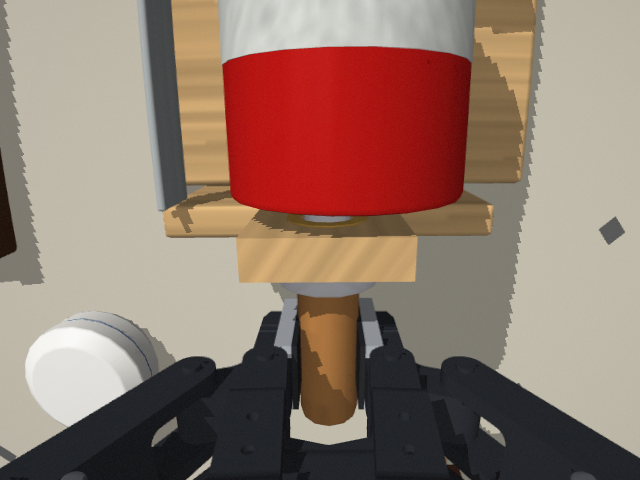

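The collar is seated against the near cheek at about (328,283), with a push of 4.6 N. Releasing now.

Call:
send_rows --moves '[0,0,0,0,0,0,0.025,0,0,0,0,0,0,0.035,0,0,0,0,0,0,0.05,0,0,0,0,0,0,0.06,0,0,0,0,0,0,0.06,0,0,0,0,0,0,0.06,0,0,0,0,0,0,0.06]'

```text
time: 19.47
tcp_pos: [541.7, 7.3, 80.7]
tcp_rot: [-2.328, -2.098, -0.002]
wrist_force: [-0.6, 0.1, -0.5]
finger_gap: 59.8
grasp_force: 0.0
```

Call:
send_rows --moves '[0,0,-0.01,0,0,0,0.06,0,0,-0.02,0,0,0,0.06,0,0,-0.03,0,0,0,0.06,0,0,-0.03,0,0,0,0.06,0,0,-0.03,0,0,0,0.06,0,0,-0.02,0,0,0,0.06,0,0,0,0,0,0,0.06,0,0,0,0,0,0,0.06]'

```text
time: 20.13
tcp_pos: [543.6, 6.1, 223.0]
tcp_rot: [-2.33, -2.1, -0.007]
wrist_force: [0.2, 0.4, -0.6]
finger_gap: 60.1
grasp_force: 0.0
```

```bash
python3 - <<'E'
from h import *
s=ctrl.state();print(s['wrist_force'],s['tcp_pos'])
p=shot("wrist");a=p['color'][100:,:]
q=shot("scene");c=q['color'][215:290,290:430]
a=cv2.resize(p['color'],(480,360));c=cv2.resize(c,(672,360),interpolation=cv2.INTER_NEAREST)[:,:320+0]
img=np.hstack([a,c]);cv2.imwrite('pics/fin.png',cv2.cvtColor(img,cv2.COLOR_RGB2BGR));print(img.shape)
E
```

```text
[ 0.15130931  0.35314177 -0.59609089] [543.59905139   6.08074205 223.03095508]
(360, 800, 3)
```

View pics/fin.png

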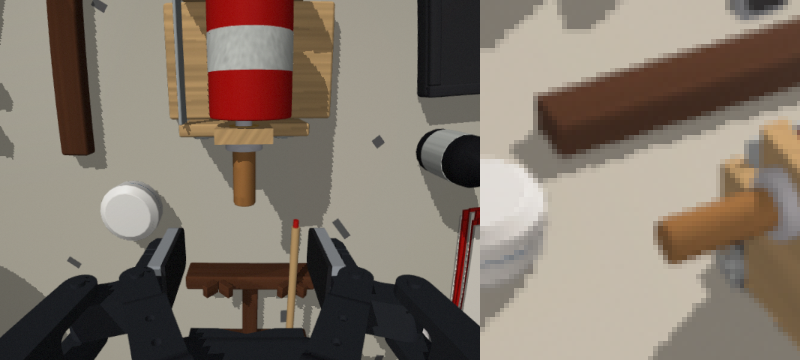

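The collar is flush on the near cheek, the roll is in place, the gripper is clear, and everything else looks untouched.

```bash
python3 -c "
from h import *
print(ctrl.close_job())"
```

```text
the job is handed in; nothing more can be done
None
```

The spindle is threaded through both cheeks and the roll, with its collar seated flush on the near cheek at about 4.6 N of push. I let go, backed the arm clear and handed the job in at about 20 s; no verdict was returned.

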